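# Lock a hammer-head post into the slotted bar of a lens bench

### The job

Take the hammer-head post out of its wooden holder, let its head down through the slot of the aluminium bar at the scribed lines, press it down against the spring strip inside, give it a quarter turn and let it rise so that its head catches under both lips and sits home in the cross groove; leave it standing there, released. The bar floats sideways in its saddle, so feel for the slot, never put more than about 30 N between the post and the bar, and leave the camera, the lens and the lens cap where they are.

Things in the scene. Friction and masses are not known exactly. Their poses are not given: they have to be found in the camera images.
- post: Steel hammer-head post, 78 mm tall, 0.12 kg, same when turned half round. Origin: centre of the head's underside; z up. Head 11 (x) by 28 (y) by 8 mm high; round neck 10.4 mm thick up to 44 mm; then a flat dark wing to grip, 12 mm thick (x), 40 long (y, as the head), 44 to 72 mm above the origin; brass stud on top. Starts upright in the holder.
- grip (a point): Centre of the post's wing, on the post's axis, 58 mm above the post's origin. Its axes are the post's.
- holder: Fixed wooden block, 60 (x) by 80 (y) by 26 mm high, origin at the centre of its underside. A pocket in its top, 14 by 31 mm (long along y) and 14 mm deep, holds the post's head; lift the post straight out.
- saddle: Fixed steel saddle, 110 (x) by 234 (y) by 8 mm, end blocks to 36 mm, origin at the centre of its underside. On it an aluminium slotted bar, 52 (x) by 184 mm (y), top at 48 mm. The bar floats: it stands anywhere within 10 mm of the middle along the saddle's x, held by 9 N of friction. Its place is NOT measured: feel or look for it. It rests on rubber: gives 1 mm per 8 N, 2.5 at most.
- groove (a point): Fixed to the saddle: height of the bar's top, above the cross groove (y), at mid-float (x); axes are the saddle's. The slot runs along y, 14 mm wide. Its lips are 8 mm thick, but 5 mm in the groove, which is 15 mm wide (along y), cut in their undersides at mid-length between the scribed lines. The channel below is 36 mm wide. Seated, the head's underside is 13 mm below the bar's top.
- strip (a point): Fixed to the saddle: top of the spring strip at rest, 9 mm below the bar's top, at mid-float. The level strip, 100 mm long, only moves down: 2 N at once, 1 N more per mm, hard stop 13 mm down. To turn, the head's underside must be over 16 mm below the bar's top (press to 20 below its unloaded height, about 12 N). Turn either way; when let rise, it lifts the head into the groove and holds it.
- camera: Bystander: camera body with lens, about 132 by 76 by 90 mm high, origin at the middle of its underside; leave alone.
- lens: Bystander: loose black lens standing on end, 66 mm across, 52 mm high, origin at the centre of its underside; leave alone.
- cap: Bystander: dark round lens cap, 58 mm across, 10 mm thick, origin at the centre of its underside; leave alone.
Not all that is in view belongs to the job. What is shaped like the post but green or red is not meant.

How it is judged:
On the way, in this order (a step that is already met when the one before it is completed fails the run):
1. the post's head, lengthwise in the slot, is through and below the lips at the groove (underside more than 16 mm below the bar's top) (horizontal distance between post and groove below 0.015 m and z of post in the frame of saddle below 0.032 m and angle between the y axis of post and the y axis of saddle, either way round below 0.3 rad), for 0.05 s.
2. the post is turned crosswise (more than 75 degrees from the slot) with its head under the lips (horizontal distance between post and groove below 0.015 m and z of post in the frame of saddle below 0.037 m and angle between the y axis of post and the y axis of saddle, either way round above 1.31 rad), for 0.1 s.
At the end, for the whole second after the job is handed in: The post stands released, at rest, upright (6 degrees), within 15 mm of the groove point, square to the slot within 12 degrees, its head seated in the cross groove (underside 13 mm below the bar's top, within 1.5 mm); camera, lens and cap within 20 mm of their starts (horizontal distance between post and groove below 0.015 m and z of post in the frame of saddle between 0.0335 and 0.0365 m and angle between the y axis of post and the y axis of saddle, either way round above 1.36 rad and angle between post's own z axis and vertical below 0.1 rad and linear speed of post below 0.02 m/s and distance of each of camera, lens, cap from where it was at the start of the episode below 0.02 m); the robot touches nothing.
It fails at once if the post is forced against the bar or saddle with more than 30 N (contact force between post and saddle above 30 N).
It fails at once if the camera, lens or lens cap is moved by more than 20 mm (distance of any of camera, lens, cap from where it was at the start of the episode above 0.02 m).
It also fails if it takes over 64 s, if anything falls off the work surface, if the arm or the gripper's body presses on something with over 40 N, if the wrist force passes 120 N, or if a joint passes its speed limit or range.

### The arm

A 6-joint arm with a two-finger parallel gripper is mounted at the origin on the work surface. World frame = base frame: x ahead of the robot, y to its left, z up, the work surface at z = 0. Lengths are in m, angles in rad, forces in N, time in s.
With the tool pointing down it reaches from about 0.35 to 0.775 m from the base axis. Payload 5.5 kg.
Tool frame: the origin (TCP) lies midway between the tips of the shut fingers; the grasp point (between the pads) lies grip_point_offset behind it (grip_point_offset is the distance from the TCP to the grasp point, in m); z points along the fingers, y is the direction in which the jaws open and shut (so a half turn about z gives the same grasp; the last joint's range is limited). The gripper opens to 85 mm and grips with 20 to 120 N. Pads are 22 mm wide; open, the fingers measure 114 mm over their backs; the gripper's body (76 mm by 85 mm) begins 54 mm behind the grasp point. The pads swing forward as they close: fully open they stand 13 mm farther back than shut.
Start: joints at [-1.28, 0.313, 0.046, 1.304, 0, 1.431], TCP at [0.24, -0.523, 0.231] pointing down, gripper open.
Joint ranges: [-2.76, 2.76], [-0.86, 1.69], [-1.03, 1.26], [-2.2, 2.34], [-1.47, 1.5], [-3.14, 3.14]. Speed limits (rad/s): [2.57, 2.57, 3.14, 3.14, 3.14, 3.14].

### API

Orientations are given as a unit quaternion [w, x, y, z].
In Python, from workcell import * gives the robot as it stands.
- The arm moves only by the tool send_rows, never from a script. Its argument "series" is one flat list of numbers, 7 for each row, row after row: the shift along the tool's x, y, z in cm, then the turn, a rotation vector about the tool's x, y, z in degrees, then the opening, from 0 (shut) to 1 (fully open). A call has 1 to 10 rows; each row is the pose to reach, as a shift and turn from the pose commanded when the call began, along the tool's axes at that moment; what a row does not reach only later rows make up. A row lasts 1/12 s, in which the tool goes at most 41.7 mm and 7.16 degrees, less where a joint would pass 70% of its speed; a pose out of reach is approached as far as the arm can. A call with a gripper value outside its range is refused whole. The fingers move at their own pace and stop on an object; "newtons" is the grip in N (left out, the last holds). Time passes only in rows, so rows that repeat a pose let the fingers close. It gives the time, the measured TCP pose, the force and the opening at its end, in the units of the state.
- get_state(): the state, without advancing time (a new reading comes with each control period).
- read_camera(name): name is "side" or "top"; returns the picture (400x640x3 uint8, blue, green, red); there is no depth.
- camera_info(name): a dict with "K" (3x3 intrinsics, pixels), "D" ([k1, k2, p1, p2, k3] as OpenCV has them; the pictures are not rectified), "xyz" and "attitude" of the camera in the world. Camera axes: x right, y down, z forward; pixel columns grow to the right and rows downward; lengths in m; the calibration is good to about 2 mm. A picture is of the moment at which its call begins. camera_info takes no time and is no camera call.
- hand_in(): hands the job in, once; it reports no verdict.
Trained networks look in the newest picture that a camera, given by its name, has taken for a name from the list of things; names that differ only in an ending like _2 or _b are one class to them, and where a whole thing is asked for, a point or a joint stands for the part that bears it (a point fixed in the world has none). Each returns a list of dicts, best first, with "p" (0 to 1); they miss things now and then, are a little off and sometimes report something else, mostly with a low value. They report only what shows in the picture. A call takes as long as a camera call. They do not tell look-alikes from the thing itself.
- silhouettes(camera, label): "pixels" (400x640 bool, what is visible of it) and "box" ([left, top, width, height] in pixels, round what is visible of it).
The state is a dict: "clock": time; "joint_pos": joint angles; "qvel": joint speeds; "tau": joint torques, N m; "tcp_pos": TCP position; "orientation": TCP orientation; "wrist_force": force on the tool from outside, world axes, zero at the start; "ft_torque": the same for the moment, N m; "finger_gap": finger opening in m.
Only numpy, scipy, OpenCV 4.12 (cv2) and the standard library are available. Lean on these libraries where they do the work, as an engineer would, in place of code of your own. Each camera call takes 0.05 s, during which the arm holds its last target. There are 200 camera calls.

## Working session

There is one attempt and no reset: what is moved stays moved. The work goes in short steps, Python scripts to look and compute and a tool call to move; the robot and the scene stay as the last step left them, time stands still between calls to the robot, and variables do not carry over. Pictures are saved under pics/ and viewed, about 8 in all and at most 12, crops included, and the job is handed in when it is done.

Besides the shell and the picture viewer there is one more tool, called after "Call:" as a command line: name --argument value ..., lists and objects as JSON in quotes. send_rows: Moves the arm, as the interface text tells. Its arguments: {"type":"object","properties":{"series":{"type":"array"},"newtons":{"type":"number"}},"required":["series"]}

```bash
mkdir -p pics; ls; python3 - <<'E'
from workcell import *
import cv2, numpy as np
print(get_state())
for n in ("side","top"):
    i=camera_info(n); print(n,i)
    cv2.imwrite(f"pics/{n}0.png",read_camera(n))
    for l in ("post","holder","saddle","camera","lens","cap"):
        for d in silhouettes(n,l)[:4]:
            ys,xs=np.nonzero(d["pixels"]); print(n,l,round(d["p"],2),d["box"],xs.mean().round(1),ys.mean().round(1))
E
```

```text
pics
{'clock': 0.0, 'joint_pos': array([-1.27958674e+00,  3.13992193e-01,  4.49366871e-02,  1.30356891e+00,
       -2.99070543e-05,  1.43120148e+00]), 'qvel': array([-7.10830889e-04,  1.43989781e-05,  7.08308976e-04, -8.39117270e-04,
        2.68834626e-04, -8.76374695e-04]), 'tau': array([ 1.08212564e-03, -4.80630469e+01,  2.98530793e+01,  1.93199777e-02,
       -7.11550251e-05,  1.28962287e-05]), 'tcp_pos': array([ 0.23995617, -0.52196641,  0.23039623]), 'orientation': array([-9.10286469e-04,  9.76890092e-01,  2.13740290e-01, -8.41355078e-05]), 'wrist_force': array([-0.96638168, -0.49072627,  0.5297934 ]), 'ft_torque': array([0.02276123, 0.02053268, 0.01191603]), 'finger_gap': 0.08514819803732142}
side {'K': array([[388.29013112,   0.        , 314.4212884 ],
       [  0.        , 388.29013112, 196.56230936],
       [  0.        ,   0.        ,   1.        ]]), 'D': array([-0.01528626,  0.        ,  0.        ,  0.        ,  0.        ]), 'xyz': array([ 0.43337112, -0.49148818,  0.64131868]), 'attitude': array([-0.34948507,  0.92486807, -0.14294375,  0.04523634])}
side post 0.93 [35
[... 525 characters left out ...]
314.24880758],
       [  0.        , 457.51082603, 199.00674754],
       [  0.        ,   0.        ,   1.        ]]), 'D': array([-0.00795702,  0.        ,  0.        ,  0.        ,  0.        ]), 'xyz': array([0.53924279, 0.02094774, 1.14541283]), 'attitude': array([ 0.01070741, -0.69921845,  0.71449953, -0.02166382])}
top post 0.65 [371.5, 227.7, 17.8, 11.1] 378.3 230.8
top holder 0.84 [359.2, 214.1, 36.0, 32.5] 376.1 230.0
top saddle 0.61 [208.2, 180.3, 101.9, 78.1] 257.9 217.7
top saddle 0.25 [404.0, 122.7, 28.8, 30.0] 418.9 137.3
top camera 0.61 [273.8, 119.0, 55.9, 39.4] 303.2 138.0
top lens 0.94 [403.6, 121.8, 31.2, 27.8] 419.0 137.0
top cap 0.6 [192.3, 135.9, 28.0, 23.4] 207.1 146.6
```

```bash
python3 - <<'E'
import cv2, numpy as np
a=cv2.imread("pics/side0.png");b=cv2.imread("pics/top0.png")
cv2.imwrite("pics/side0c.png",cv2.resize(a[100:340,210:500],None,fx=2.7,fy=2.4 if 0 else 2.5,interpolation=cv2.INTER_CUBIC))
cv2.imwrite("pics/top0c.png",cv2.resize(b[100:300,180:446],None,fx=3,fy=3,interpolation=cv2.INTER_CUBIC))
E
```

```text
(no output)
```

View pics/side0c.png

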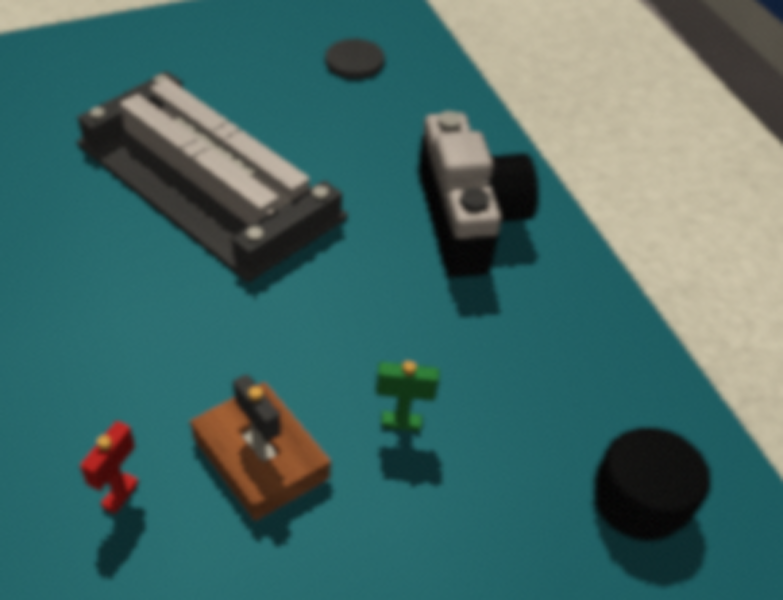

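View pics/top0c.png

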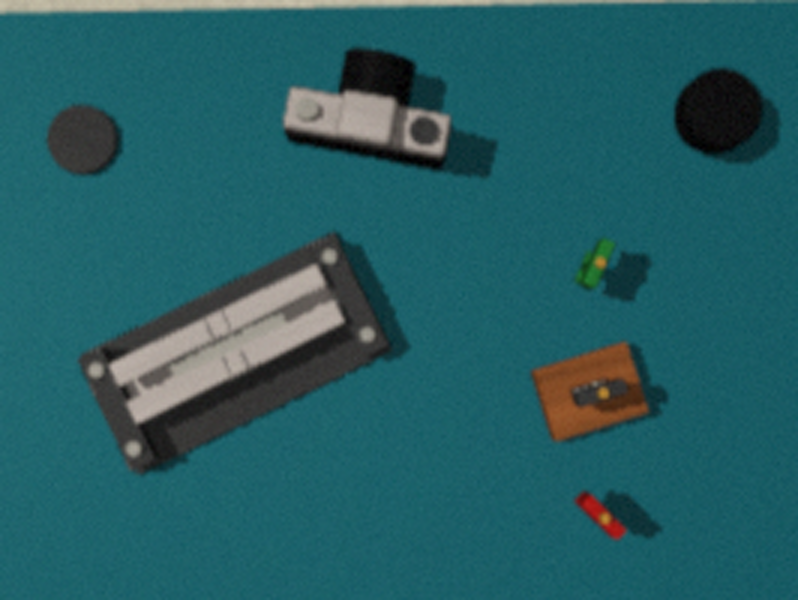

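The meant post is the dark one standing in the wooden holder, at side (304,266) and top (379,231). Red at side (250,287) and green at side (360,256) stand loose on the cloth and have the wrong colours. The side crop already confirms the dark wing on the brown block. The bar sits off the middle of the saddle, towards the camera body.

Next I fit the poses.

```bash
cat > h.py <<'E'
import numpy as np, cv2
from scipy.optimize import minimize, least_squares
from scipy.spatial.transform import Rotation as R
from workcell import *
def rot(q): return R.from_quat(np.roll(q,-1))
def proj(n,P):
    i=camera_info(n); C=rot(i["attitude"]).inv().apply(np.atleast_2d(P)-i["xyz"])
    return cv2.projectPoints(C,np.zeros(3),np.zeros(3),i["K"],i["D"])[0][:,0]
def unproj(n,uv,z):
    i=camera_info(n); p=cv2.undistortPoints(np.array(uv,float).reshape(-1,1,2),i["K"],i["D"])[:,0]
    d=rot(i["attitude"]).apply(np.c_[p,np.ones(len(p))]); return i["xyz"]+d*((z-i["xyz"][2])/d[:,2])[:,None]
def box(p,lx,ly,z0,z1,off=0):
    c,s=np.cos(p[2]),np.sin(p[2])
    v=np.array([[sx*lx/2+off,sy*ly/2] for sx in(-1,1) for sy in(-1,1)])@np.array([[c,s],[-s,c]])+p[:2]
    return np.vstack([np.c_[v,np.full(4,z)] for z in(z0,z1)])
S=8
def hullmask(pts):
    h=cv2.convexHull(np.float32(pts)); m=np.zeros((400*S//1,640*S),np.uint8)
    cv2.fillConvexPoly(m,np.int32(np.round(((h[:,0]+.5)*S-.5)*16)),1,shift=4)
    return cv2.resize(m.astype(np.float32),(640,400),interpolation=cv2.INTER_AREA)
def clean(m,fillhull=True):
    n,l,st,_=cv2.connectedComponentsWithStats(m.astype(np.uint8)); k=1+np.argmax(st[1:,4]); m=(l==k).astype(np.uint8)
    if fillhull:
        c=np.vstack(cv2.findContours(m,cv2.RETR_EXTERNAL,cv2.CHAIN_APPROX_NONE)[0]); 
        o=np.zeros_like(m); cv2.fillConvexPoly(o,cv2.convexHull(c),1); return o.astype(np.float32)
    return m.astype(np.float32)
def fit(masks,model,p0,step):
    f=lambda p:sum(np.abs(hullmask(proj(n,model(p)))-m).sum() for n,m in masks.items())
    s=np.vstack([p0]+[np.array(p0)+np.eye(len(p0))[k]*step[k] for k in range(len(p0))])
    r=minimize(f,p0,method="Nelder-Mead",options=dict(initial_simplex=s,xatol=1e-4,fatol=.2,maxiter=150)); return r.x,r.fun
E
cat > m.py <<'E'
from h import *
im={n:cv2.imread(f"pics/{n}0.png") for n in("side","top")}
hsv={n:cv2.cvtColor(im[n],cv2.COLOR_BGR2HSV) for n in im}
def win(n,b,pad=6):
    w=np.zeros((400,640),bool); x,y,a,c=[int(v) for v in b]; w[y-pad:y+c+pad,x-pad:x+a+pad]=1; return w
B={"holder":{"side":(280,240,56,68),"top":(357,213,40,34)},"saddle":{"side":(237,128,102,85),"top":(206,178,104,80)}}
H={n:hsv[n][...,0].astype(int) for n in im};Sa={n:hsv[n][...,1] for n in im};V={n:hsv[n][...,2] for n in im}
hm={n:clean((H[n]<22)&(Sa[n]>90)&win(n,B["holder"][n],0)) for n in im}
sm={n:clean(((Sa[n]<90))&win(n,B["saddle"][n])) for n in im}
bm={n:clean((Sa[n]<70)&(V[n]>110)&win(n,B["saddle"][n],0),False) for n in im}
o=[]
for n in im:
    v=im[n].copy()
    for m,c in((hm,(0,0,255)),(sm,(0,255,255)),(bm,(255,0,255))):
        cs=cv2.findContours(m[n].astype(np.uint8),cv2.RETR_LIST,cv2.CHAIN_APPROX_NONE)[0]; cv2.drawContours(v,cs,-1,c,1)
    o.append(cv2.resize(v[120:330,195:405],(400,400)))
cv2.imwrite("pics/seg.png",np.hstack(o))
c=unproj("top",[(376,230),(257.9,217.7)],0.015)
for ns in(("side","top"),("top",),("side",)):
    p,e=fit({n:hm[n] for n in ns},lambda p:box(p,.06,.08,0,.026),[*c[0,:2],-1.3],[.01,.01,.1]);print("holder",ns,p,e)
    q,e=fit({n:sm[n] for n in ns},lambda p:box(p,.11,.234,0,.036),[*c[1,:2],-1.15],[.01,.01,.1]);print("saddle",ns,q,e)
# stud: brass
for n,b in(("side",(294,244,22,26)),("top",(370,222,22,16))):
    m=(H[n]>14)&(H[n]<30)&(Sa[n]>110)&(V[n]>150)&win(n,b,0); ys,xs=np.nonzero(m); 
    print(n,"stud",len(xs),xs.mean(),ys.mean(),unproj(n,[(xs.mean(),ys.mean())],.088)[0])
E
python3 m.py
```

```text
holder ('side', 'top') [ 0.51189204 -0.14814719 -1.68816809] 883.53125
saddle ('side', 'top') [ 0.54810368  0.14120962 -2.70737531] 357.671875
holder ('top',) [ 0.51072053 -0.14845824  0.28123151] 35.859375
saddle ('top',) [0.54808214 0.14086055 0.43572431] 92.9375
holder ('side',) [ 0.5123116  -0.14776753 -1.68430458] 555.953125
saddle ('side',) [ 0.54942578  0.14246014 -2.72181727] 248.25
side stud 16 304.5625 256.375 [ 0.51347165 -0.14704776  0.088     ]
top stud 4 380.5 230.5 [ 0.51137936 -0.14753577  0.088     ]
```

View pics/seg.png

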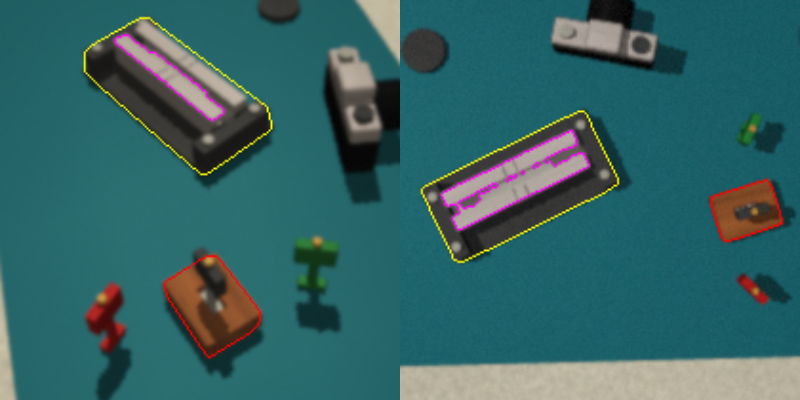

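```bash
cat >> m.py <<'E'
print("----")
p,e=fit(hm,lambda p:box(p,.06,.08,0,.026),[.511,-.148,.281],[.005,.005,.03]);print("holder",p,e)
q,e=fit(sm,lambda p:np.vstack([box(p,.11,.234,0,.036)]),[.5485,.1412,.43],[.005,.005,.03]);print("saddle",q,e)
np.save("q.npy",q)
# rectify bar-top plane in the saddle frame, 0.5 mm per pixel: rows = x (-40..40 mm), cols = y (-110..110)
X,Y=np.meshgrid(np.arange(-40,40.1,.5)/1e3,np.arange(-110,110.1,.5)/1e3,indexing="ij")
c,s=np.cos(q[2]),np.sin(q[2]); W=np.c_[(q[0]+c*X-s*Y).ravel(),(q[1]+s*X+c*Y).ravel(),np.full(X.size,.048)]
o=[]
for n in im:
    m=proj(n,W).astype(np.float32).reshape(*X.shape,2); r=cv2.remap(im[n],m[...,0],m[...,1],cv2.INTER_CUBIC)
    o.append(r); g=r.mean(2); a=g[:,(abs(Y[0])>.02)&(abs(Y[0])<.075)].mean(1)
    print(n,"x-profile",[(x,int(v)) for x,v in zip((X[::2,0]*1e3).round().astype(int),a[::2])])
v=cv2.resize(np.vstack(o),None,fx=1.75,fy=1.75,interpolation=cv2.INTER_CUBIC); cv2.imwrite("pics/rect.png",v)
E
python3 m.py | sed -n '/----/,$p'
```

```text
----
holder [ 0.51215674 -0.14768196  0.28562308] 125.234375
saddle [0.54809353 0.14110885 0.43401386] 357.515625
side x-profile [(np.int64(-40), 26), (np.int64(-39), 27), (np.int64(-38), 29), (np.int64(-37), 32), (np.int64(-36), 37), (np.int64(-35), 43), (np.int64(-34), 49), (np.int64(-33), 54), (np.int64(-32), 58), (np.int64(-31), 61), (np.int64(-30), 63), (np.int64(-29), 64), (np.int64(-28), 65), (np.int64(-27), 66), (np.int64(-26), 66), (np.int64(-25), 66), (np.int64(-24), 66), (np.int64(-23), 66), (np.int64(-22), 67), (np.int64(-21), 68), (np.int64(-20), 72), (np.int64(-19), 79), (np.int64(-18), 90), (np.int64(-17), 105), (np.int64(-16), 122), (np.int64(-15), 138), (np.int64(-14), 152), (np.int64(-13), 163), (np.int64(-12), 169), (np.int64(-11), 173), (np.int64(-10), 174), (np.int64(-9), 174), (np.int64(-8), 174), (np.int64(-7), 173), (np.int64(-6), 173), (np.int64(-5), 173), (np.int64(-4), 173), (np.int64(-3), 172), (np.int64(-2), 172), (np.int64(-1), 171), (np.int64(0), 169), (np.int64(1), 165), (np.int64(2), 159), (np.int64(3), 151), (np.int64(4), 142), (np.int64(5), 132), (n
[... 1727 characters left out ...]
int64(7), 125), (np.int64(8), 123), (np.int64(9), 123), (np.int64(10), 122), (np.int64(11), 118), (np.int64(12), 111), (np.int64(13), 103), (np.int64(14), 97), (np.int64(15), 99), (np.int64(16), 112), (np.int64(17), 130), (np.int64(18), 148), (np.int64(19), 160), (np.int64(20), 166), (np.int64(21), 168), (np.int64(22), 168), (np.int64(23), 168), (np.int64(24), 168), (np.int64(25), 168), (np.int64(26), 169), (np.int64(27), 169), (np.int64(28), 170), (np.int64(29), 170), (np.int64(30), 171), (np.int64(31), 171), (np.int64(32), 170), (np.int64(33), 166), (np.int64(34), 156), (np.int64(35), 139), (np.int64(36), 117), (np.int64(37), 93), (np.int64(38), 74), (np.int64(39), 62), (np.int64(40), 57)]
```

View pics/rect.png

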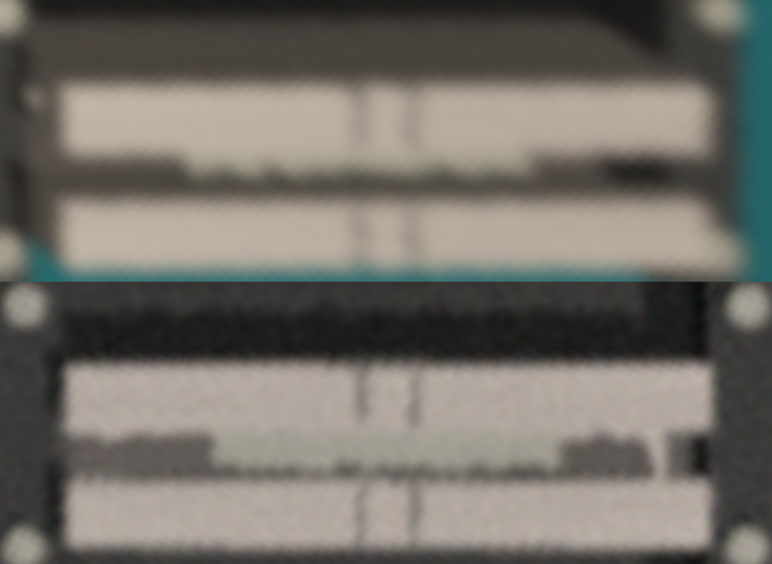

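The bar-top plane rectified to the saddle frame (top half from the side camera, bottom half from the top camera) shows the slot centre at x ≈ +9.8 mm. The scribed lines are at columns ~360 and 412, so the groove is at y ≈ +0.2 mm. Next I work out the approach to the post.

```bash
cat >> h.py <<'E'
def delta(tgt,yawdeg=None):
    "tool-frame shift in cm and turn about tool z (deg) from the measured pose to tgt, tool x at yawdeg"
    s=get_state(); r=rot(s["orientation"]); d=r.inv().apply(np.array(tgt)-s["tcp_pos"])*100
    x=r.apply([1,0,0]); y=np.degrees(np.arctan2(x[1],x[0])); t=None if yawdeg is None else -((yawdeg-y+180)%360-180)
    print("clock",s["clock"],"tcp",s["tcp_pos"].round(4),"yaw",round(y,2),"zaxis",r.apply([0,0,1]).round(4),"gap",s["finger_gap"],"F",s["wrist_force"].round(2)); print("shift",d.round(3),"turn",t)
E
python3 - <<'E'
import workcell; print([ (k,v) for k,v in vars(workcell).items() if not k.startswith("_") and not callable(v)])
from h import *
try: print(grip_point_offset)
except Exception as e: print(e)
delta([.5125,-.1475,.16],106.4)
E
```

```text
[('grip_point_offset', 0.0187)]
0.0187
clock 0.7 tcp [ 0.2401 -0.5225  0.2314] yaw 24.68 zaxis [ 1.e-04 -2.e-04 -1.e+00] gap 0.08555261712629941 F [-0.21  0.34 -0.3 ]
shift [ 40.408 -22.706   7.131] turn -81.71966665592578
```

Call:
send_rows --series '[3.4, -1.9, 0.5, 0, 0, -6.8, 1, 6.7, -3.8, 1, 0, 0, -13.6, 1, 10.1, -5.7, 1.5, 0, 0, -20.4, 1, 13.5, -7.6, 2, 0, 0, -27.2, 1, 16.8, -9.5, 2.5, 0, 0, -34, 1, 20.2, -11.4, 3, 0, 0, -40.8, 1, 23.6, -13.2, 3.5, 0, 0, -47.7, 1, 26.9, -15.1, 4, 0, 0, -54.5, 1, 30.3, -17, 4.5, 0, 0, -61.3, 1, 33.7, -18.9, 5, 0, 0, -68.1, 1]'

```text
clock: 1.53
tcp_pos: [0.4683, -0.2084, 0.1814]
orientation: [0.0, 0.688, 0.726, 0.0]
wrist_force: [0.8, -0.5, -0.8]
finger_gap: 0.0855
```

```bash
python3 -c "
from h import *
delta([.5125,-.1475,.15],106.4)"
```

```text
clock 1.5333 tcp [ 0.4683 -0.2084  0.1814] yaw 93.11 zaxis [ 7.e-04 -5.e-04 -1.e+00] gap 0.08547705683250256 F [ 0.77 -0.52 -0.84]
shift [5.845 4.742 3.138] turn -13.291857028047104
```

Call:
send_rows --series '[2.9, 2.4, 1.5, 0, 0, -6.7, 1, 5.8, 4.7, 3.0, 0, 0, -13.4, 1, 5.8, 4.7, 3.0, 0, 0, -13.4, 1]'

```text
clock: 1.78
tcp_pos: [0.513, -0.1442, 0.1487]
orientation: [-0.002, 0.596, 0.803, 0.001]
wrist_force: [-0.3, -0.2, -0.1]
finger_gap: 0.0854
```

```bash
python3 - <<'E'
from h import *
delta([.5125,-.1475,.0515],106.4)
v=[]
for n,b in(("side",(200,170)),("top",(300,170))):
    a=read_camera(n); cv2.imwrite(f"pics/{n}1.png",a); v.append(cv2.resize(a[b[1]:b[1]+140,b[0]:b[0]+140],(400,400),interpolation=cv2.INTER_CUBIC))
cv2.imwrite("pics/v1.png",np.hstack(v))
E
```

```text
clock 1.7833 tcp [ 0.513  -0.1442  0.1487] yaw 106.84 zaxis [-0.0016  0.0032 -1.    ] gap 0.0854295009564425 F [-0.32 -0.23 -0.09]
shift [-0.331 -0.141  9.72 ] turn 0.4376613231816009
```

View pics/v1.png

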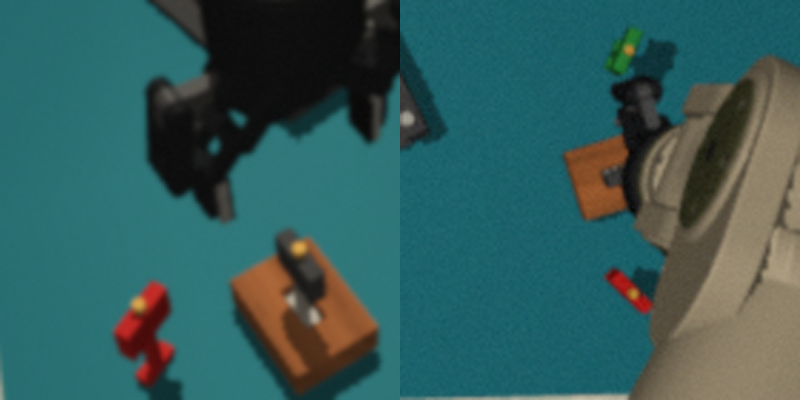

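The jaws straddle the dark wing in the holder, with red and green both clear. I descend.

```bash
python3 -c "
from h import *
delta([.5124,-.1474,.0515],106.4)"
```

```text
clock 1.8833 tcp [ 0.5116 -0.1482  0.1505] yaw 106.35 zaxis [-1.7e-03  4.0e-04 -1.0e+00] gap 0.08547377289343934 F [-0.46 -0.76  0.96]
shift [0.043 0.111 9.9  ] turn -0.0518791802414853
```

Call:
send_rows --series '[0, 0.1, 2.5, 0, 0, 0, 1, 0, 0.1, 5, 0, 0, 0, 1, 0, 0.1, 7.5, 0, 0, 0, 1, 0, 0.1, 9, 0, 0, 0, 1, 0, 0.1, 9.9, 0, 0, 0, 1, 0, 0.1, 9.9, 0, 0, 0, 1, 0, 0.1, 9.9, 0, 0, 0, 1]'

```text
clock: 2.47
tcp_pos: [0.5125, -0.1505, 0.0529]
orientation: [0.0, 0.601, 0.799, -0.0]
wrist_force: [0.1, -0.5, 0.5]
finger_gap: 0.0853
```

Call:
send_rows --series '[0, 0, 0, 0, 0, 0, 0, 0, 0, 0, 0, 0, 0, 0, 0, 0, 0, 0, 0, 0, 0, 0, 0, 0, 0, 0, 0, 0, 0, 0, 0, 0, 0, 0, 0, 0, 0, 0, 0, 0, 0, 0, 0, 0, 0, 0, 0, 0, 0, 0, 0, 0, 0, 0, 0, 0]' --newtons 70

```text
clock: 3.13
tcp_pos: [0.5128, -0.1496, 0.0527]
orientation: [0.0, 0.6, 0.8, 0.0]
wrist_force: [-0.4, -0.9, 3.4]
finger_gap: 0.0112
```

```bash
python3 -c "
from h import *
delta([.5124,-.1474,.0515],106.4)"
```

```text
clock 3.1333 tcp [ 0.5128 -0.1496  0.0527] yaw 106.19 zaxis [ 7.e-04 -4.e-04 -1.e+00] gap 0.0112285936740607 F [-0.36 -0.88  3.41]
shift [0.228 0.022 0.118] turn -0.2104403349399604
```

Call:
send_rows --series '[0, 0, -0.7, 0, 0, 0, 0, 0, 0, -1.7, 0, 0, 0, 0, 0, 0, -3.2, 0, 0, 0, 0, 0, 0, -5, 0, 0, 0, 0, 0, 0, -6.8, 0, 0, 0, 0, 0, 0, -7.8, 0, 0, 0, 0, 0, 0, -7.8, 0, 0, 0, 0, 0, 0, -7.8, 0, 0, 0, 0]'

```text
clock: 3.8
tcp_pos: [0.5129, -0.1497, 0.1308]
orientation: [0.001, 0.601, 0.8, 0.0]
wrist_force: [-0.6, -0.1, -1.8]
finger_gap: 0.0111
```

```bash
python3 -c "
from h import *
q=np.load('q.npy'); c,s=np.cos(q[2]),np.sin(q[2]); g=[q[0]+c*.0098-s*.0002,q[1]+s*.0098+c*.0002]; print(g)
yaw=np.degrees(q[2])+90; tx=np.array([np.cos(np.radians(yaw)),np.sin(np.radians(yaw))])
delta([g[0]-.0022*tx[0],g[1]-.0022*tx[1],.1307],yaw)"
```

```text
[np.float64(0.5569008233185261), np.float64(0.14541136670307947)]
clock 3.8 tcp [ 0.5129 -0.1497  0.1308] yaw 106.18 zaxis [ 1.3e-03 -7.0e-04 -1.0e+00] gap 0.011066802613501146 F [-0.6  -0.14 -1.77]
shift [ 2.6902e+01  1.2488e+01 -4.0000e-03] turn -8.68363931119211
```

Call:
send_rows --series '[1.8, 0.8, 0, 0, 0, -0.6, 0, 5, 2.3, 0, 0, 0, -1.6, 0, 8.5, 3.95, 0, 0, 0, -2.7, 0, 12, 5.6, 0, 0, 0, -3.9, 0, 15.5, 7.2, 0, 0, 0, -5, 0, 19, 8.8, 0, 0, 0, -6.1, 0, 22.3, 10.35, 0, 0, 0, -7.2, 0, 25, 11.6, 0, 0, 0, -8.1, 0, 26.5, 12.3, 0, 0, 0, -8.6, 0, 26.9, 12.5, 0, 0, 0, -8.7, 0]'

```text
clock: 4.63
tcp_pos: [0.5567, 0.1466, 0.1286]
orientation: [-0.001, 0.536, 0.844, -0.0]
wrist_force: [0.2, -1.7, -1.1]
finger_gap: 0.0107
```

Call:
send_rows --series '[0, 0, 0, 0, 0, 0, 0, 0, 0, 0, 0, 0, 0, 0, 0, 0, 0, 0, 0, 0, 0, 0, 0, 0, 0, 0, 0, 0]'

```text
clock: 4.97
tcp_pos: [0.5573, 0.1423, 0.13]
orientation: [-0.0, 0.539, 0.842, -0.0]
wrist_force: [-0.4, -0.8, -1.3]
finger_gap: 0.0112
```

```bash
python3 - <<'E'
from h import *
q=np.load('q.npy'); c,s=np.cos(q[2]),np.sin(q[2]); g=[q[0]+c*.0098-s*.0002,q[1]+s*.0098+c*.0002]
delta([*g,.1307],np.degrees(q[2])+90)
v=[]
for n in("side","top"):
    a=read_camera(n); cv2.imwrite(f"pics/{n}2.png",a)
    # predicted head corners/neck for post centre at TCP + 2.2 mm along tool x, underside .0901
    st=get_state(); r=rot(st["orientation"]); o=st["tcp_pos"]+r.apply([.0022,0,0]); o[2]-=.0407
    yaw=q[2]; H=box([o[0],o[1],yaw],.011,.028,o[2],o[2]+.008)
    print(n,proj(n,H).round(1).tolist())
    k=4; x0,y0=(235,110) if n=="side" else (190,150)
    b=cv2.resize(a[y0:y0+110,x0:x0+100],None,fx=k,fy=k,interpolation=cv2.INTER_CUBIC)
    h=cv2.convexHull(np.float32((proj(n,H)-[x0,y0]+.5)*k)); cv2.polylines(b,[np.int32(h)],True,(0,255,255),1); v.append(b)
cv2.imwrite("pics/v2.png",np.hstack(v))
E
```

```text
clock 4.9667 tcp [0.5573 0.1423 0.13  ] yaw 114.77 zaxis [-7.e-04 -4.e-04 -1.e+00] gap 0.011179794580952033 F [-0.44 -0.81 -1.25]
shift [ 0.303  0.092 -0.071] turn -0.09624656403514109
side [[288.1, 145.7], [279.9, 139.5], [292.1, 143.4], [283.8, 137.3], [287.9, 142.9], [279.6, 136.7], [291.8, 140.6], [283.6, 134.4]]
top [[260.1, 213.1], [249.1, 218.5], [258.0, 208.8], [247.1, 214.2], [259.8, 213.1], [248.7, 218.5], [257.7, 208.7], [246.6, 214.1]]
```

View pics/v2.png

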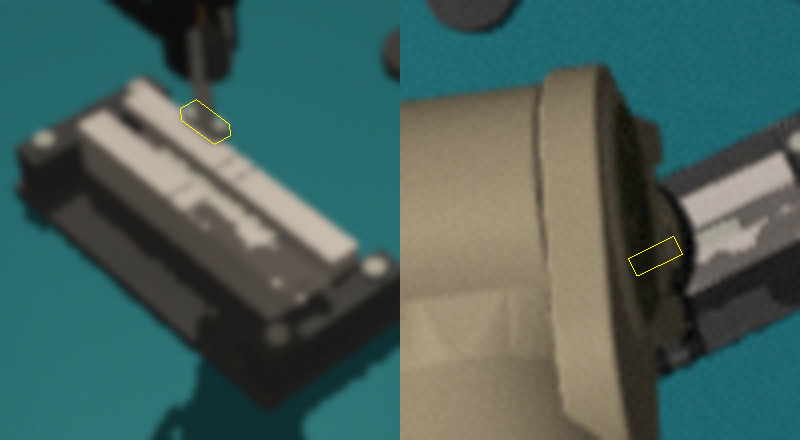

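Call:
send_rows --series '[0.08, 0.09, 1.2, 0, 0, -0.1, 0, 0.08, 0.09, 2.4, 0, 0, -0.1, 0, 0.08, 0.09, 3.3, 0, 0, -0.1, 0, 0.08, 0.09, 3.3, 0, 0, -0.1, 0, 0.08, 0.09, 3.3, 0, 0, -0.1, 0, 0.08, 0.09, 3.3, 0, 0, -0.1, 0]'

```text
clock: 5.57
tcp_pos: [0.5584, 0.1445, 0.0977]
orientation: [0.0, 0.538, 0.843, 0.0]
wrist_force: [-0.0, 0.3, -1.2]
finger_gap: 0.011
```

```bash
python3 - <<'E'
from h import *
q=np.load('q.npy'); c,s=np.cos(q[2]),np.sin(q[2]); g=[q[0]+c*.0098-s*.0002,q[1]+s*.0098+c*.0002]
delta([*g,.0957],np.degrees(q[2])+90)
a=np.mean([read_camera("side").astype(float) for _ in range(6)],0); cv2.imwrite("pics/side3.png",a)
st=get_state(); r=rot(st["orientation"]); o=st["tcp_pos"]+r.apply([.0022,0,0]); zu=st["tcp_pos"][2]-.0407; print("under",zu)
x0,y0,k=255,115,8
b=cv2.resize(a[y0:y0+70,x0:x0+65].clip(0,255).astype(np.uint8),None,fx=k,fy=k,interpolation=cv2.INTER_CUBIC)
# ticks: predicted slot edges (saddle x 2.8, 16.8) and scribed lines (y -7.5,+7.5) ends, expected bar edges
w=lambda x,y,z:[q[0]+c*x-s*y,q[1]+s*x+c*y,z]
for x,y in[(2.8,-40),(2.8,40),(16.8,-40),(16.8,40),(-16.2,-7.3),(-16.2,7.7),(35.8,-7.3),(35.8,7.7)]:
    u=(proj("side",[w(x/1e3,y/1e3,.048)])[0]-[x0,y0]+.5)*k; cv2.drawMarker(b,tuple(int(v) for v in u),(0,0,255),cv2.MARKER_CROSS,12,1)
for P in box([o[0],o[1],q[2]],.011,.028,zu,zu+.008):
    u=(proj("side",[P])[0]-[x0,y0]+.5)*k; cv2.drawMarker(b,tuple(int(v) for v in u),(0,255,255),cv2.MARKER_CROSS,8,1)
cv2.imwrite("pics/v3.png",b)
E
```

```text
clock 5.5667 tcp [0.5584 0.1445 0.0977] yaw 114.96 zaxis [ 6.e-04 -1.e-04 -1.e+00] gap 0.011033804917405092 F [-0.03  0.28 -1.24]
shift [ 0.143 -0.095  0.205] turn 0.0938290521389149
under 0.05705497670035248[ WARN:0@4.882] global loadsave.cpp:1063 imwrite_ Unsupported depth image for selected encoder is fallbacked to CV_8U.
```

View pics/v3.png

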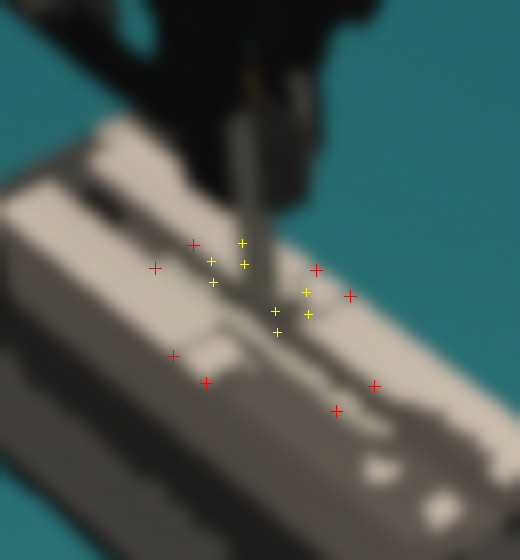

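```bash
cat >> h.py <<'E'
def avg(n=6):
    P=[];F=[];T=[]
    for _ in range(n):
        read_camera("side"); s=get_state(); P.append(s["tcp_pos"]);F.append(s["wrist_force"]);T.append(s["ft_torque"])
    q=np.load('q.npy'); c,s_=np.cos(q[2]),np.sin(q[2]); r=rot(s["orientation"])
    m=np.mean(P,0); d=m[:2]-q[:2]; loc=np.array([c*d[0]+s_*d[1],-s_*d[0]+c*d[1]])*1e3
    f=np.mean(F,0); fl=[c*f[0]+s_*f[1],-s_*f[0]+c*f[1],f[2]]
    x=r.apply([1,0,0]); 
    print("clock",round(s["clock"],2),"tcp in saddle mm",loc.round(2),"z",(m[2]*1e3).round(2),"sd",(np.std(P,0)*1e3).round(2),"yaw rel",round(np.degrees(np.arctan2(x[1],x[0])-q[2]),2),"F saddle",np.round(fl,2),"T",np.mean(T,0).round(3),"gap",round(s["finger_gap"],4))
E
python3 -c "
from h import *
avg(6)"
```

```text
clock 6.17 tcp in saddle mm [10.65 -0.9 ] z 97.44 sd [0.08 0.02 0.12] yaw rel 90.12 F saddle [ 0.08 -0.38 -0.96] T [0.019 0.011 0.003] gap 0.0114
```

Call:
send_rows --series '[-0.1, -0.08, 0.2, 0, 0, -0.1, 0, -0.1, -0.08, 0.5, 0, 0, -0.1, 0, -0.1, -0.08, 0.7, 0, 0, -0.1, 0, -0.1, -0.08, 0.85, 0, 0, -0.1, 0, -0.1, -0.08, 0.95, 0, 0, -0.1, 0, -0.1, -0.08, 1.05, 0, 0, -0.1, 0, -0.1, -0.08, 1.05, 0, 0, -0.1, 0]'

```text
clock: 6.75
tcp_pos: [0.5576, 0.1435, 0.0865]
orientation: [-0.0, 0.537, 0.844, -0.0]
wrist_force: [0.7, -0.5, -1.6]
finger_gap: 0.0109
```

```bash
python3 -c "
from h import *
avg(4)"
```

```text
clock 6.95 tcp in saddle mm [ 9.79 -1.92] z 86.78 sd [0.07 0.01 0.1 ] yaw rel 90.22 F saddle [-0.17 -0.31 -1.53] T [0.011 0.002 0.014] gap 0.0111
```

Call:
send_rows --series '[0, 0, 0.07, 0, 0, 0, 0, 0, 0, 0.15, 0, 0, 0, 0, 0, 0, 0.22, 0, 0, 0, 0, 0, 0, 0.3, 0, 0, 0, 0, 0, 0, 0.3, 0, 0, 0, 0]'

```text
clock: 7.37
tcp_pos: [0.5576, 0.1435, 0.0836]
orientation: [-0.0, 0.537, 0.844, -0.0]
wrist_force: [-0.1, -0.1, -0.4]
finger_gap: 0.0111
```

```bash
python3 -c "
from h import *
avg(4)"
```

```text
clock 7.57 tcp in saddle mm [ 9.71 -1.91] z 83.7 sd [0.05 0.01 0.07] yaw rel 90.22 F saddle [ 0.12  0.   -0.8 ] T [ 0.005 -0.01   0.024] gap 0.0113
```

Call:
send_rows --series '[0, 0, 0.15, 0, 0, 0, 0, 0, 0, 0.3, 0, 0, 0, 0, 0, 0, 0.4, 0, 0, 0, 0, 0, 0, 0.5, 0, 0, 0, 0, 0, 0, 0.6, 0, 0, 0, 0, 0, 0, 0.7, 0, 0, 0, 0, 0, 0, 0.8, 0, 0, 0, 0, 0, 0, 0.9, 0, 0, 0, 0, 0, 0, 0.9, 0, 0, 0, 0]'

```text
clock: 8.32
tcp_pos: [0.5578, 0.1435, 0.075]
orientation: [0.0, 0.537, 0.844, 0.0]
wrist_force: [-2.5, -0.4, 5.0]
finger_gap: 0.011
```

```bash
python3 -c "
from h import *
avg(3)"
```

```text
clock 8.47 tcp in saddle mm [ 9.79 -1.95] z 75.03 sd [0.01 0.   0.01] yaw rel 90.21 F saddle [-1.61  0.54  4.75] T [-0.06   0.473  0.022] gap 0.0112
```

Call:
send_rows --series '[0, 0, 0.1, 0, 0, 0, 0, 0, 0, 0.2, 0, 0, 0, 0, 0, 0, 0.3, 0, 0, 0, 0, 0, 0, 0.4, 0, 0, 0, 0, 0, 0, 0.5, 0, 0, 0, 0, 0, 0, 0.6, 0, 0, 0, 0, 0, 0, 0.7, 0, 0, 0, 0, 0, 0, 0.7, 0, 0, 0, 0]'

```text
clock: 9.13
tcp_pos: [0.5579, 0.1435, 0.0686]
orientation: [0.0, 0.537, 0.844, 0.0]
wrist_force: [-3.0, -1.2, 10.3]
finger_gap: 0.0109
```

```bash
python3 -c "
from h import *
avg(3)"
```

```text
clock 9.28 tcp in saddle mm [ 9.86 -1.96] z 68.72 sd [0.   0.01 0.03] yaw rel 90.22 F saddle [-3.7   0.84 10.56] T [-0.153  0.895  0.026] gap 0.0112
```

Call:
send_rows --series '[0, 0.02, 0, 0, 0, -6, 0, 0, 0.05, 0, 0, 0, -12, 0, 0.01, 0.07, 0, 0, 0, -18, 0, 0.02, 0.09, 0, 0, 0, -24, 0, 0.03, 0.11, 0, 0, 0, -30, 0, 0.04, 0.13, 0, 0, 0, -36, 0, 0.06, 0.15, 0, 0, 0, -42, 0, 0.07, 0.16, 0, 0, 0, -48, 0, 0.07, 0.16, 0, 0, 0, -48, 0]'

```text
clock: 10.03
tcp_pos: [0.5612, 0.1451, 0.0695]
orientation: [0.002, 0.145, 0.989, 0.001]
wrist_force: [-0.2, -0.0, 9.2]
finger_gap: 0.0111
```

```bash
python3 -c "
from h import *
avg(3)"
```

```text
clock 10.18 tcp in saddle mm [13.53 -1.86] z 69.52 sd [0.01 0.01 0.02] yaw rel 138.22 F saddle [ 0.31  0.45 10.08] T [0.008 0.059 0.046] gap 0.0111
```

Call:
send_rows --series '[0.04, 0.02, 0.02, 0, 0, -6, 0, 0.08, 0.04, 0.04, 0, 0, -12, 0, 0.12, 0.05, 0.05, 0, 0, -18, 0, 0.15, 0.06, 0.05, 0, 0, -24, 0, 0.18, 0.06, 0.05, 0, 0, -30, 0, 0.22, 0.06, 0.05, 0, 0, -36, 0, 0.24, 0.06, 0.05, 0, 0, -42, 0, 0.24, 0.06, 0.05, 0, 0, -42, 0]'

```text
clock: 10.85
tcp_pos: [0.5592, 0.1464, 0.0691]
orientation: [0.003, -0.219, 0.976, -0.0]
wrist_force: [-0.2, 0.1, 10.6]
finger_gap: 0.0113
```

```bash
python3 -c "
from h import *
avg(3)"
```

```text
clock 11.0 tcp in saddle mm [12.29  0.15] z 69.14 sd [0.01 0.01 0.02] yaw rel -179.78 F saddle [-3.000e-01 -1.000e-02  1.035e+01] T [0.034 0.065 0.037] gap 0.0109
```

Call:
send_rows --series '[0, 0, -0.1, 0, 0, 0, 0, 0, 0, -0.2, 0, 0, 0, 0, 0, 0, -0.3, 0, 0, 0, 0, 0, 0, -0.4, 0, 0, 0, 0, 0, 0, -0.5, 0, 0, 0, 0, 0, 0, -0.5, 0, 0, 0, 0]'

```text
clock: 11.5
tcp_pos: [0.5592, 0.1464, 0.0737]
orientation: [0.002, -0.217, 0.976, -0.0]
wrist_force: [1.0, -1.0, 6.3]
finger_gap: 0.0114
```

```bash
python3 -c "
from h import *
avg(3)"
```

```text
clock 11.65 tcp in saddle mm [12.24  0.14] z 73.6 sd [0.01 0.01 0.03] yaw rel -179.78 F saddle [ 1.7  -0.19  6.1 ] T [ 0.083 -0.274  0.035] gap 0.0109
```

Call:
send_rows --series '[0, 0, -0.05, 0, 0, 0, 0, 0, 0, -0.1, 0, 0, 0, 0, 0, 0, -0.15, 0, 0, 0, 0, 0, 0, -0.15, 0, 0, 0, 0]'

```text
clock: 11.98
tcp_pos: [0.5591, 0.1464, 0.0749]
orientation: [0.002, -0.217, 0.976, -0.0]
wrist_force: [2.8, 0.2, 5.2]
finger_gap: 0.0109
```

```bash
python3 -c "
from h import *
avg(3)"
```

```text
clock 12.13 tcp in saddle mm [12.13  0.16] z 74.81 sd [0.03 0.02 0.06] yaw rel -179.79 F saddle [ 2.5  -0.31  5.14] T [ 0.146 -0.751  0.009] gap 0.011
```

Call:
send_rows --series '[-0.05, 0, -0.05, 0, 0, 0, 0, -0.1, 0, -0.1, 0, 0, 0, 0, -0.1, 0, -0.15, 0, 0, 0, 0, -0.1, 0, -0.15, 0, 0, 0, 0]'

```text
clock: 12.47
tcp_pos: [0.559, 0.1464, 0.0755]
orientation: [0.001, -0.217, 0.976, -0.0]
wrist_force: [5.6, -0.2, 2.2]
finger_gap: 0.0108
```

```bash
python3 -c "
from h import *
avg(3)"
```

```text
clock 12.62 tcp in saddle mm [12.1   0.25] z 75.42 sd [0.02 0.01 0.01] yaw rel -179.8 F saddle [ 4.86 -2.57  2.13] T [-0.05  -1.302  0.017] gap 0.0108
```

Call:
send_rows --series '[-0.1, -0.05, 0.03, 0, 0, 0, 0, -0.2, -0.05, 0.05, 0, 0, 0, 0, -0.2, -0.05, 0.05, 0, 0, 0, 0]'

```text
clock: 12.87
tcp_pos: [0.5592, 0.1465, 0.0745]
orientation: [-0.001, -0.217, 0.976, -0.0]
wrist_force: [1.8, -1.8, 5.3]
finger_gap: 0.0112
```

```bash
python3 -c "
from h import *
avg(3)"
```

```text
clock 13.02 tcp in saddle mm [12.37  0.23] z 74.6 sd [0.01 0.01 0.02] yaw rel -179.79 F saddle [ 1.26 -1.8   4.85] T [-0.319 -0.413  0.01 ] gap 0.0107
```

Call:
send_rows --series '[0, 0, 0, 0, 0, 0, 0.3, 0, 0, 0, 0, 0, 0, 0.5, 0, 0, 0, 0, 0, 0, 0.7, 0, 0, 0, 0, 0, 0, 0.7, 0, 0, 0, 0, 0, 0, 0.7, 0, 0, 0, 0, 0, 0, 0.7, 0, 0, 0, 0, 0, 0, 0.7]'

```text
clock: 13.6
tcp_pos: [0.5595, 0.1469, 0.0746]
orientation: [-0.0, -0.217, 0.976, -0.0]
wrist_force: [-0.1, 0.3, 1.3]
finger_gap: 0.0597
```

```bash
python3 -c "
from h import *
avg(3)"
```

```text
clock 13.75 tcp in saddle mm [12.91  0.39] z 74.73 sd [0.05 0.01 0.05] yaw rel -179.78 F saddle [-0.22  0.13 -0.15] T [ 0.027  0.024 -0.01 ] gap 0.0599
```

Call:
send_rows --series '[0, 0, -1, 0, 0, 0, 0.7, 0, 0, -3, 0, 0, 0, 0.7, 0, 0, -6, 0, 0, 0, 0.7, 0, 0, -9, 0, 0, 0, 0.7, 0, 0, -12, 0, 0, 0, 0.7, 2.5, -2.5, -13, 0, 0, 0, 0.7, 5, -5, -13, 0, 0, 0, 0.7, 7.5, -7.5, -13, 0, 0, 0, 0.7, 10, -10, -13, 0, 0, 0, 0.7, 12.5, -12.5, -13, 0, 0, 0, 0.7]'

```text
clock: 14.58
tcp_pos: [0.4989, -0.0205, 0.206]
orientation: [0.001, -0.218, 0.976, -0.0]
wrist_force: [1.0, 0.4, 0.6]
finger_gap: 0.0599
```

Call:
send_rows --series '[2.5, -2.5, 0, 0, 0, 0, 0.7, 5, -5, 0, 0, 0, 0, 0.7, 5, -5, 0, 0, 0, 0, 0.7, 5, -5, 0, 0, 0, 0, 0.7]'

```text
clock: 14.92
tcp_pos: [0.475, -0.0875, 0.2057]
orientation: [0.001, -0.215, 0.977, -0.0]
wrist_force: [0.8, 0.8, 0.3]
finger_gap: 0.0598
```

```bash
python3 - <<'E'
from h import *
q=np.load('q.npy'); c,s=np.cos(q[2]),np.sin(q[2])
v=[]
for n in("side","top"):
    a=read_camera(n); cv2.imwrite(f"pics/{n}4.png",a)
    hs=cv2.cvtColor(a,cv2.COLOR_BGR2HSV); m=(hs[...,0]>14)&(hs[...,0]<30)&(hs[...,1]>110)&(hs[...,2]>140)
    x0,y0=(235,100) if n=="side" else (195,130)
    m[:y0]=m[y0+110:]=0; m[:,:x0]=m[:,x0+110:]=0; ys,xs=np.nonzero(m)
    if len(xs):
        w=unproj(n,[(xs.mean(),ys.mean())],.111)[0]; d=w[:2]-q[:2]; print(n,len(xs),xs.mean(),ys.mean(),"stud saddle mm",((c*d[0]+s*d[1])*1e3).round(1),((-s*d[0]+c*d[1])*1e3).round(1))
    b=cv2.resize(a[y0:y0+110,x0:x0+110],(400,400),interpolation=cv2.INTER_CUBIC)
    P=box([q[0]+c*.0099-s*.0002,q[1]+s*.0099+c*.0002,q[2]+np.pi/2],.012,.040,.079,.107)
    for u in (proj(n,P)-[x0,y0]+.5)*400/110: cv2.drawMarker(b,tuple(int(t) for t in u),(0,255,255),cv2.MARKER_CROSS,8,1)
    v.append(b)
    for l in("camera","lens","cap"):
        d0=silhouettes(n,l)[:1]
        if d0: print(n,l,d0[0]["box"],round(d0[0]["p"],2))
cv2.imwrite("pics/v4.png",np.hstack(v)); print(get_state()["clock"],get_state()["tcp_pos"])
E
```

```text
side 4 285.5 132.5 stud saddle mm 11.9 2.0
side camera [363.9, 144.0, 47.2, 66.9] 0.78
side lens [431.8, 270.3, 41.8, 45.2] 0.79
side cap [331.1, 115.5, 24.1, 17.9] 0.76
top 8 251.875 213.875 stud saddle mm 9.1 1.0
top camera [274.0, 117.3, 55.4, 39.4] 0.97
top lens [405.3, 120.8, 28.5, 29.9] 0.89
top cap [192.7, 134.4, 23.9, 22.3] 0.57
15.3167 [ 0.47563949 -0.08482727  0.20474188]
```

View pics/v4.png

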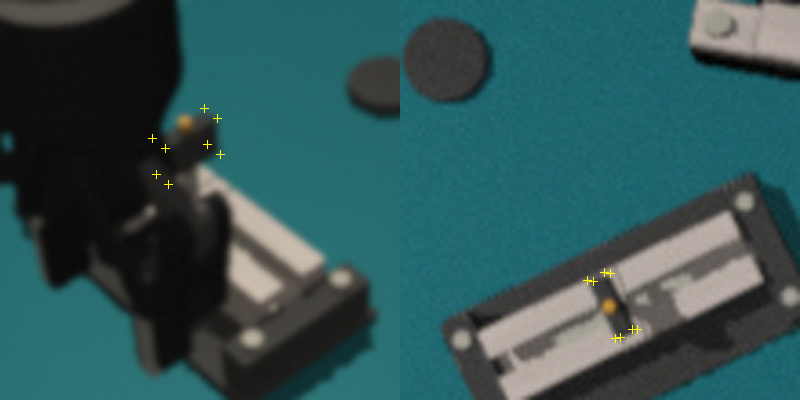

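The post stands upright and crosswise between the scribed lines at top (252,214). Its wing lies on the predicted seated outline, and the camera, lens and cap are unmoved. I hand in.

```bash
python3 -c "
from workcell import *
print(hand_in(), get_state()['clock'])"
```

```text
the job is handed in; nothing more can be done
the job is handed in; nothing more can be done
```

The post is in the bar's cross groove, turned crosswise, released and standing upright. I handed the job in after about 15 s on the robot's clock; the hand-in reports no verdict.

**What I did:**
- I took the dark post from the wooden holder.
- The pictures put the slot about 9.8 mm off the middle of the saddle, and the head went in on the first try with almost no force.
- I pressed it to about 28.5 mm above the saddle's underside, at about 11–12 N.
- I turned it 90° in two halves, re-centring it about 2 mm halfway after the arm drifted sideways under load.
- I let it rise until it met the groove roof, relieved the side force and let go.

**What the last checks showed:**
- **Height:** contact with the roof came at about 34.7 mm, against 35 mm for seated and 32 mm if it had stuck under the plain lips. This comes from the arm's reading. The wrist force suggests up to 1 mm higher, and I did not measure the height separately after release.
- **Position and angle:** square to the slot within 1° by the arm before release, and the top view agrees. It stands about 10 mm from the groove point, because the bar itself is shifted that far.
- **Disagreement:** the two cameras place the brass stud about 3 mm apart in x. They differed by about 2 mm before the grasp too, so I put it down to calibration.
- **Bystanders:** the camera, lens and cap were within 1–4 pixels of where they started, wherever I had a picture from before and after. I never saw them move.

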